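# Tighten a preserving jar's cap with a click-handle jar wrench

## Task

Fit the jar wrench gently but fully down over the ribbed cap of the jar that stands in the wooden holder, then turn it clockwise, slowly, only until its breakaway handle clicks, and stop there without forcing the handle on. Then lift the wrench off without turning the cap back and lay it flat on the worktop, clear of the jar; leave the other jars where they are.

Things in the scene. Friction and masses are not known exactly. Their poses are not given: they have to be found in the camera images.
- cap (a point): Centre of the flat top of the brass-coloured screw cap, 104 mm above the worktop. Cap 72 mm across, 24 mm high; 6 upright ribs round its side, 60 degrees apart, 7 mm wide, reach out to 43 mm from the axis, tops 5 mm below the cap's top. x points along one rib, z up. Tightens clockwise seen from above; stiff at first (1.1 N m) and steadily stiffer; how far it still turns (0.3 to 0.8 rad) is not known.
- cap_rib (a point): Point on the outer end of that rib: 43 mm from the cap's axis, 14 mm below its top; it goes round with the cap.
- jar: Fixed wooden holder block, 110 x 110 mm, 40 mm high with its four cheeks, screwed to the worktop, with the glass jar (76 mm across) held in it. Origin: middle of its underside, on the worktop, straight below the cap's centre; z up.
- wrench: The loose jar wrench, about 0.3 kg, centre of mass some 65 mm from the head's centre towards the handle. Origin: centre of the ring head at its underside, 20 mm below wrench_head; same axes.
- wrench_head (a point): Centre of the wrench's head, at the underside of its tabs; lies on cap when fully fitted. Head: open aluminium ring, 106 mm outside, 94 mm inside, 22 mm high; 3 lugs inside, 9 mm wide, reach in to 38.5 mm from the centre; on each a tab (in to 28.5 mm) that rests on the cap's top. x points to the handle while it is untripped, z up; lugs lie at 60, 180 and 300 degrees from x.
- wrench_lug (a point): Middle of the inner face of the lug that lies opposite the handle, 38.5 mm from the head's centre, 9 mm below wrench_head. Every lug must go down in a gap between two ribs (play about 0.33 rad either side of the gap's middle, 2.5 mm sideways). Turned clockwise, the lugs come up against the ribs and drive the cap.
- wrench_grip (a point): Point to hold on the straight black handle: 120 mm from the head's centre, 4 mm above wrench_head, 24 mm above the wrench's underside. Bar 20 mm wide, 18 mm high, from 56 to 181 mm from the centre; a foot at its end (to 192 mm) reaches down to the underside. x points outward along the handle, z up.
- wrench_end (a point): Outer end of the handle, 192 mm from the head's centre. The handle joins the head by a breakaway joint about the head's centre: rigid to 1.8 N m (15 N sideways at the grip point, or less force plus a twist from a firm hand), then it clicks: it swings on clockwise against the head, to a stop at 0.45 rad, while the resistance falls steadily to under half. It springs back straight when let off.
- jar_tall_mid (a point): Bystander: middle of a closed jar with a brass-coloured lid, 60 mm across, 130 mm high, loose.
- jar_wide_mid (a point): Bystander: middle of a closed terracotta-brown jar with a white lid, 92 mm across, 70 mm high, loose.
- spice_jar_mid (a point): Bystander: middle of a small closed jar, 44 mm across, 50 mm high, loose.

How it is judged (in metres and radians):
On the way, in this order (a step that is already met when the one before it is completed fails the run):
1. The wrench is fitted fully down on the cap, its head centre within 7 mm of the cap's top centre (distance between wrench_head and cap below 0.007 m and angle between the x axis of wrench_head and the x axis of wrench_grip, either way round below 0.1 rad), for 0.2 s.
2. With the wrench on the cap, the cap has been turned (rib moved more than 9 mm) and the handle clicks (more than 0.15 rad out of line with the head) (distance between wrench_head and cap below 0.01 m and distance of cap_rib from where it was at the start of the episode above 0.009 m and angle between the x axis of wrench_head and the x axis of wrench_grip, either way round above 0.15 rad), for 0.05 s.
At the end, for the whole second after the job is handed in: The cap's rib stays more than 9 mm from where it started (not turned back), and the wrench lies flat on the worktop at rest (head point lower than 26 mm, tilt under 0.08 rad), its handle sprung straight (within 0.06 rad), its head centre more than 100 mm from the cap's axis (distance of cap_rib from where it was at the start of the episode above 0.009 m and height (world z) of wrench_head below 0.026 m and angle between wrench_head's own z axis and vertical below 0.08 rad and angle between the x axis of wrench_head and the x axis of wrench_grip, either way round below 0.06 rad and horizontal distance between wrench_head and cap above 0.1 m and linear speed of wrench below 0.02 m/s); the robot touches nothing.
It fails at once if The handle is forced on past the click, more than 0.40 rad out of line with the head (angle between the x axis of wrench_head and the x axis of wrench_grip, either way round above 0.4 rad).
It fails at once if A bystander jar is pushed more than 25 mm (distance of any of jar_tall_mid, jar_wide_mid, spice_jar_mid from where it was at the start of the episode above 0.025 m).
It fails at once if The wrench bears on the cap and jar with more than 90 N in all (pressed down or turned far too hard) (contact force between wrench and jar above 90 N).
It also fails if it takes over 72 s, if anything falls off the work surface, if the arm or the gripper's body presses on something with over 40 N, if the wrist force passes 120 N, or if a joint passes its speed limit or range.

## Robot

A 6-joint arm with a two-finger parallel gripper is mounted at the origin on the work surface. World frame = base frame: x ahead of the robot, y to its left, z up, the work surface at z = 0. Lengths are in m, angles in degrees, forces in N, time in s.
With the tool pointing down it reaches from about 0.25 to 0.725 m from the base axis. Payload 9.7 kg.
Tool frame: the origin (TCP) lies at the very end of the fingers, on their centre line; the grasp point (between the pads) lies 19 mm behind it; y points along the fingers, x is the direction in which the jaws open and shut, and the axes are right-handed (so a half turn about y gives the same grasp; the last joint's range is limited). The gripper opens to 85 mm and grips with 20 to 120 N. Pads are 22 mm wide; open, the fingers measure 114 mm over their backs; the gripper's body (76 mm by 85 mm) begins 54 mm behind the grasp point. The pads swing forward as they close: fully open they stand 13 mm farther back than shut.
Start: joints at [-63.713, 4.979, 10.078, 95.1, 0, 90], TCP at [0.244, -0.493, 0.231] pointing down, gripper open.
Joint ranges: [-179.16, 179.16], [-48.56, 103.87], [-65.8, 70.77], [-126.05, 130.52], [-82.76, 87.17], [-180, 180]. Speed limits (degrees/s): [127.2, 127.2, 147.25, 180, 180, 180].

## Interface

Orientations are given as [roll, pitch, yaw] about the fixed x, y, z axes, in that order (R = Rz(yaw) Ry(pitch) Rx(roll)).
In Python, from workcell import bot gives the robot as it stands.
- The arm moves only by the shell command python3 -m jog 'ROWS' [FORCE]. ROWS is JSON, a list of rows, each a list of 7 numbers: the closure, from 0 (fully open) to 1 (shut), then the shift along the world's x, y, z in units of 25 mm (1.0 is 25 mm), then the turn, a rotation vector about the world's x, y, z in units of 5 degrees (1.0 is 5 degrees). A call has 1 to 5 rows; each row is the pose to reach, as a shift and turn from the pose commanded when the call began; what a row does not reach only later rows make up. A row lasts 1/10 s, in which the tool goes at most 50 mm and 8.59 degrees, less where a joint would pass 70% of its speed; a pose out of reach is approached as far as the arm can. A call with a gripper value outside its range is refused whole. The fingers move at their own pace and stop on an object; FORCE is the grip in N (left out, the last holds). Time passes only in rows, so rows that repeat a pose let the fingers close. It gives the time, the measured TCP pose, the force and the opening at its end, in the units of the state.
- bot.get_obs(): the state, without advancing time (a new reading comes with each control period).
- bot.camera(name): name is "side" or "top"; returns (picture, depth): 384x512x3 uint8, red, green, blue; 384x512 float32, m along the optical axis (not along the pixel's ray), 0 where there is no reading.
- bot.camera_model(name): a dict with "fx", "fy", "cx", "cy" (pixels), "rvec" (rotation vector, rad) and "tvec" (3), from world to camera coordinates, as OpenCV has them. Camera axes: x right, y down, z forward; pixel columns grow to the right and rows downward; lengths in m; the calibration is good to about 2 mm. A picture is of the moment at which its call begins. camera_model takes no time and is no camera call.
- bot.job_done(): hands the job in, once; it reports no verdict.
Trained networks look in the newest picture that a camera, given by its name, has taken for a name from the list of things; names that differ only in an ending like _2 or _b are one class to them, and where a whole thing is asked for, a point or a joint stands for the part that bears it (a point fixed in the world has none). Each returns a list of dicts, best first, with "conf" (0 to 1); they miss things now and then, are a little off and sometimes report something else, mostly with a low value. They report only what shows in the picture. A call takes as long as a camera call.
- bot.regions_of(camera, label): "pixels" (384x512 bool, what is visible of it) and "point" ([row, column] in pixels, amid what is visible of it).
The state is a dict: "time": time; "q": joint angles; "qd": joint speeds; "joint_efforts": joint torques, N m; "ee_pos": TCP position; "tcp_rot": TCP orientation; "wrist_force": force on the tool from outside, world axes, zero at the start; "torque": the same for the moment, N m; "opening": finger opening in m.
Only numpy, scipy, OpenCV 4.12 (cv2) and the standard library are available. Lean on these libraries where they do the work, as an engineer would, in place of code of your own. Each camera call takes 0.05 s, during which the arm holds its last target. There are 200 camera calls.

## Working session

There is one attempt and no reset: what is moved stays moved. The work goes in short steps, Python scripts to look and compute and a shell command to move; the robot and the scene stay as the last step left them, time stands still between calls to the robot, and variables do not carry over. Pictures are saved under pics/ and viewed, about 8 in all and at most 12, crops included, and the job is handed in when it is done.

```bash
mkdir -p pics; cat > h.py <<'E'
import numpy as np, cv2
from workcell import bot
def cam(n):
    m=bot.camera_model(n); R=cv2.Rodrigues(np.array(m["rvec"],float))[0]; return m,R,np.array(m["tvec"],float).ravel()
def cloud(n,d):
    m,R,t=cam(n); v,u=np.mgrid[:d.shape[0],:d.shape[1]]
    P=np.dstack([(u-m["cx"])/m["fx"]*d,(v-m["cy"])/m["fy"]*d,d])
    return (P-t)@R
def proj(n,p):
    m,R,t=cam(n); c=(R@np.asarray(p,float).T).T+t
    return np.c_[c[:,0]/c[:,2]*m["fx"]+m["cx"],c[:,1]/c[:,2]*m["fy"]+m["cy"]]
E
python3 - <<'E'
from h import *
np.set_printoptions(precision=4,suppress=True)
o=bot.get_obs();print(o["time"],o["ee_pos"],o["tcp_rot"],o["opening"])
for n in("top","side"):
    p,d=bot.camera(n); cv2.imwrite(f"pics/{n}0.png",p[...,::-1]); W=cloud(n,d); np.save(f"pics/{n}0.npy",W)
    m,R,t=cam(n); print(n,"cam at",-R.T@t, m["fx"])
    for l in("cap","cap_rib","wrench","wrench_head","wrench_lug","wrench_grip","wrench_end","jar","jar_tall_mid","jar_wide_mid","spice_jar_mid"):
        for r in bot.regions_of(n,l)[:2]:
            q=r["pixels"]&(d>0); a,b=map(int,r["point"])
            print(n,l,round(r["conf"],2),(a,b),W[a,b],q.sum(),np.median(W[q],0) if q.any() else "")
E
```

```text
0.0 [ 0.2435 -0.4929  0.2306] [-89.9999   0.0791 -63.7148] 0.08562792600949519
top cam at [0.4961 0.057  1.0116] 425.3445497484066
top cap_rib 0.82 (226, 167) [0.5068 0.2265 0.1044] 1041 [0.5062 0.2248 0.1037]
top wrench 0.64 (192, 344) [ 0.5789 -0.1697  0.0293] 1464 [ 0.5589 -0.1786  0.0231]
top wrench_head 0.65 (196, 352) [ 0.5696 -0.189   0.0246] 1502 [ 0.5578 -0.1786  0.0228]
top wrench_lug 0.84 (194, 346) [ 0.5757 -0.1786  0.0105] 1436 [ 0.5659 -0.1777  0.0236]
top wrench_grip 0.75 (174, 347) [ 0.6208 -0.1783  0.0295] 840 [ 0.6164 -0.179   0.0316]
top wrench_end 0.77 (160, 347) [ 0.6529 -0.1784  0.0348] 560 [ 0.6414 -0.1798  0.0331]
top wrench_end 0.66 (196, 347) [ 0.5702 -0.1786  0.0194] 1653 [ 0.5604 -0.1779  0.0226]
top jar 0.68 (229, 173) [0.5002 0.2136 0.1055] 2220 [0.5051 0.2171 0.044 ]
top jar_tall_mid 0.91 (116, 266) [0.7344 0.0122 0.1315] 815 [0.7405 0.0137 0.1285]
top jar_wide_mid 0.75 (250, 112) [0.4569 0.353  0.0718] 1445 [0.4524 0.3494 0.0692]
top jar_wide_mid 0.23 (161, 348) [ 0.6512 -0.1817  0.0304] 661 [ 0.6406 -0.1785  0.0327]
top spice_jar_mid 0.75 (247, 271) [
[... 729 characters left out ...]
[0.4526 0.0158 0.0386]
side wrench_lug 0.68 (160, 276) [ 0.5592 -0.1957  0.0077] 814 [ 0.5569 -0.1731  0.019 ]
side wrench_grip 0.8 (158, 253) [ 0.6333 -0.1702  0.0265] 395 [ 0.6266 -0.1722  0.025 ]
side wrench_end 0.79 (157, 259) [ 0.6136 -0.1733  0.0299] 444 [ 0.6205 -0.1718  0.0236]
side jar 0.57 (249, 280) [0.5057 0.2659 0.0648] 2262 [0.5032 0.255  0.0439]
side jar_tall_mid 0.62 (177, 203) [0.7435 0.0373 0.0869] 911 [0.7468 0.0333 0.0792]
side jar_wide_mid 0.76 (294, 300) [0.4545 0.3896 0.0703] 1837 [0.4509 0.3841 0.0669]
side jar_wide_mid 0.37 (177, 200) [0.751  0.041  0.0889] 818 [0.7452 0.0339 0.0845]
side spice_jar_mid 0.67 (195, 305) [0.456  0.0184 0.0341] 265 [0.4529 0.0157 0.0349]
```

```bash
python3 - <<'E'
from h import *
im=cv2.imread("pics/top0.png")
a=cv2.resize(im[180:280,120:220],(400,400),interpolation=cv2.INTER_CUBIC)
b=cv2.resize(im[130:230,295:395],(400,400),interpolation=cv2.INTER_CUBIC)
cv2.imwrite("pics/v1.png",np.hstack([a,b])); cv2.imwrite("pics/v2.png",im)
np.set_printoptions(precision=4,suppress=True)
W=np.load("pics/top0.npy"); x,y,z=W[...,0],W[...,1],W[...,2]
# cap top
m=(abs(z-.104)<.004)&(np.hypot(x-.505,y-.225)<.06); c=cv2.minEnclosingCircle(W[m][:,:2].astype(np.float32)); print("cap",W[m].mean(0),c,m.sum())
# ribs
h=np.hypot(x-c[0][0],y-c[0][1]); r=(h>.038)&(h<.047)&(z>.085)&(z<.104)
th=np.degrees(np.arctan2(y-c[0][1],x-c[0][0]))[r]; print("rib hist mod60",np.histogram(th%60,12,(0,60))[0])
# wrench
m=(z>.012)&(z<.045)&(x>.45)&(x<.75)&(y<-.1)&(y>-.3)
hd=m&(x<.6); c2=cv2.minEnclosingCircle(W[hd][:,:2].astype(np.float32)); print("head",c2,np.median(z[hd]))
g=m&(x>.625); print("handle",W[g].mean(0),W[g].min(0),W[g].max(0),g.sum()); print(cv2.fitLine(W[g][:,:2].astype(np.float32),cv2.DIST_L2,0,.01,.01).ravel())
E
```

```text
cap [0.5057 0.2261 0.104 ] ((0.5055248141288757, 0.22581666707992554), 0.04231707751750946) 888
rib hist mod60 [ 0  0  0 10 26 24  0  0  0  0  0  0]
head ((0.5314788818359375, -0.17616575956344604), 0.06915201246738434) 0.021069504396159427
handle [ 0.6706 -0.1811  0.0323] [ 0.6251 -0.1975  0.0135] [ 0.7122 -0.1694  0.0395] 391
[ 0.9984 -0.0561  0.6706 -0.1811]
```

View pics/v1.png

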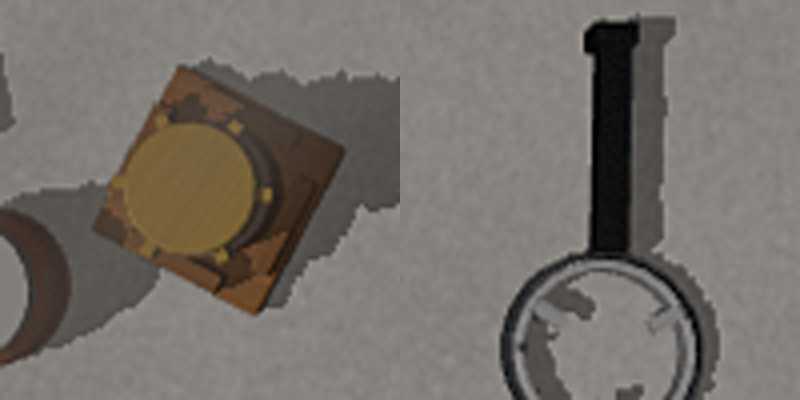

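View pics/v2.png

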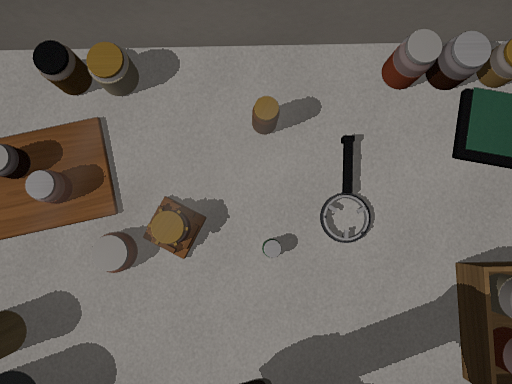

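The top view shows the capped jar near (227,168) and the wrench with its ring at about (217,345), its handle running up the picture (+x) and ending at (135,348). The ribs lie at about 22° mod 60. Next I refine the wrench pose.

```bash
cat >> h.py <<'E'
from scipy.optimize import least_squares
def ringfit(W,c0,z0,r=.05,tol=.012,ztol=.004,excl=None):
    "centre of ring head (top face at z0), midline radius .05"
    c=np.array(c0,float)
    for _ in range(5):
        d=W[...,:2]-c; h=np.hypot(d[...,0],d[...,1]); m=(abs(W[...,2]-z0)<ztol)&(abs(h-r)<tol)
        if excl is not None: a=np.degrees(np.arctan2(d[...,1],d[...,0]))-excl; m&=abs((a+180)%360-180)>14
        P=W[m][:,:2]
        c=least_squares(lambda q:np.hypot(*(P-q).T)-r,c,loss="soft_l1",f_scale=.002).x; tol=max(.006,tol*.8)
    return c,m.sum()
E
python3 - <<'E'
from h import *
np.set_printoptions(precision=4,suppress=True)
W=np.load("pics/top0.npy"); x,y,z=W[...,0],W[...,1],W[...,2]
c,n=ringfit(W,(.525,-.177),.022,excl=0); print("ring",c,n)
g=(z>.027)&(z<.042)&(x>.59)&(x<.71)&(abs(y+.18)<.03)
P=W[g]; print("bar",P.mean(0),g.sum())
for lo in np.arange(.59,.7,.02):
    q=P[(P[:,0]>=lo)&(P[:,0]<lo+.02)]; print(round(lo,2),q[:,1].min(),q[:,1].max(),(q[:,1].min()+q[:,1].max())/2,q[:,2].mean())
b=P.mean(0)[:2]-c; print("heading",np.degrees(np.arctan2(b[1],b[0])))
V=np.load("pics/side0.npy"); print("side ring",ringfit(V,c,.022,excl=0)); g=(V[...,2]>.026)&(V[...,2]<.042)&(V[...,0]>.59)&(V[...,0]<.71)&(abs(V[...,1]+.18)<.03);print(V[g].mean(0),g.sum())
cc=np.array([.5056,.2259]); h=np.hypot(x-cc[0],y-cc[1]); r=(h>.0385)&(h<.046)&(z>.085)&(z<.104)
th=np.arctan2(y-cc[1],x-cc[0])[r]; s=np.exp(6j*th).mean(); print("rib phase",np.degrees(np.angle(s))/6%60,abs(s), r.sum())
E
```

```text
ring [ 0.5213 -0.1734] 347
bar [ 0.6512 -0.1811  0.0333] 482
0.59 -0.18927776606125 -0.16823120578492268 -0.17875448592308635 0.03294741105757618
0.61 -0.18960594941747946 -0.16940949057840368 -0.17950771999794157 0.033064272826807004
0.63 -0.19051153500879814 -0.1702715634991843 -0.1803915492539912 0.03333536574766474
0.65 -0.1917378397912605 -0.17137779171263168 -0.18155781575194607 0.0329323242001208
0.67 -0.19178101103030906 -0.17278877858504513 -0.1822848948076771 0.03291619176128818
0.69 -0.19660756373918054 -0.17198076490221573 -0.18429416432069812 0.03429762048094014
heading -3.3613453811631135
side ring (array([ 0.5207, -0.1716]), np.int64(125))
[ 0.6522 -0.1783  0.0313] 162
rib phase 23.73025582776417 0.9489978474911118 52
```

```bash
python3 -m jog '[[0,2,1.5,0,0,0,-1],[0,4,3,0,0,0,-2],[0,6,4.5,0,0,0,-3],[0,8,6,0,0,0,-4],[0,10,7.5,-0.5,0,0,-4]]'; python3 -c "
from h import *;o=bot.get_obs();print(o['q'],o['ee_pos'],o['tcp_rot'])"
```

```text
time: 1.7
ee_pos: [0.4449, -0.342, 0.2265]
tcp_rot: [-89.9, -0.1, -83.9]
wrist_force: [-0.0, -1.3, -0.5]
opening: 0.0853
[-3.75487096e+01  6.33357709e+00  1.10109206e+01  9.45864534e+01
 -2.74212353e-03  1.36346487e+02] [ 0.44489418 -0.34199783  0.22652146] [-8.99361314e+01 -6.47250327e-02 -8.38952352e+01]
```

```bash
python3 -m jog '[[0,0.5,0.4,0,0,0,1.7],[0,1,0.8,0,0,0,3.4],[0,1.5,1.2,0,0,0,5.1],[0,2,1.6,0,0,0,6.8],[0,2.5,2,0,0,0,8.5]]' >/dev/null
python3 -m jog '[[0,0.5,0.4,0,0,0,1.7],[0,1,0.8,0,0,0,3.4],[0,1.5,1.2,0,0,0,5.1],[0,2,1.6,0,0,0,6.8],[0,2.5,2,0,0,0,8.5]]' >/dev/null
python3 -m jog '[[0,0.5,0.5,0,0,0,1.7],[0,1,1,0,0,0,3.4],[0,1.5,1.5,0,0,0,5.1],[0,2,2,0,0,0,6.8],[0,2.7,2.4,0,0,0,8.5]]' >/dev/null
python3 -m jog '[[0,0,0,-1,0,0,1.7],[0,0,0,-2,0,0,3.4],[0,0,0,-3,0,0,5.1],[0,0,0,-4,0,0,6.8],[0,0,0,-5,0,0,8.5]]' >/dev/null
python3 -m jog '[[0,0,0,0,0,0,0],[0,0,0,0,0,0,0]]'; python3 -c "
from h import *;o=bot.get_obs();print(o['q'].round(1) if hasattr(o['q'],'round') else o['q'],o['ee_pos'],o['tcp_rot'])"
```

```text
time: 3.9
ee_pos: [0.6357, -0.1833, 0.1011]
tcp_rot: [-90.0, -0.0, 86.0]
wrist_force: [0.6, 0.2, 0.4]
opening: 0.0854
[-16.1  19.8  13.1  83.3  -0.  -12.1] [ 0.6356991  -0.18325169  0.10114237] [-8.99698012e+01 -5.75039274e-03  8.60342404e+01]
```

```bash
python3 -m jog '[[0,0.13,0.11,-1,0,0,0.1],[0,0.13,0.11,-2,0,0,0.1],[0,0.13,0.11,-3,0,0,0.1],[0,0.13,0.11,-3.5,0,0,0.1],[0,0.13,0.11,-3.76,0,0,0.1]]'
python3 -m jog '[[0.5,0,0,0,0,0,0],[0.7,0,0,0,0,0,0],[1,0,0,0,0,0,0],[1,0,0,0,0,0,0],[1,0,0,0,0,0,0]]' 100
python3 -m jog '[[1,0,0,0,0,0,0],[1,0,0,0,0,0,0],[1,0,0,0,0,0,0]]'
python3 -m jog '[[1,0,0,0.4,0,0,0],[1,0,0,0.8,0,0,0],[1,0,0,1.2,0,0,0],[1,0,0,1.6,0,0,0],[1,0,0,2,0,0,0]]'
```

```text
time: 4.4
ee_pos: [0.6393, -0.1806, 0.007]
tcp_rot: [-90.0, 0.0, 86.7]
wrist_force: [0.6, -0.8, 1.8]
opening: 0.0854
time: 4.9
ee_pos: [0.6396, -0.1808, 0.008]
tcp_rot: [-90.1, 0.0, 86.8]
wrist_force: [0.3, -0.2, -0.9]
opening: 0.0184
time: 5.2
ee_pos: [0.6396, -0.1808, 0.0079]
tcp_rot: [-90.1, 0.0, 86.8]
wrist_force: [-1.4, 0.0, 5.2]
opening: 0.0183
time: 5.7
ee_pos: [0.6392, -0.1806, 0.0578]
tcp_rot: [-90.0, 0.0, 86.8]
wrist_force: [0.4, -0.5, -3.0]
opening: 0.0182
```

```bash
python3 -m jog '[[1,-0.5,0,0.8,0,0,0],[1,-1,0,1.6,0,0,0],[1,-1.5,0,2.4,0,0,0],[1,-2,0,3.2,0,0,0],[1,-2.4,0,4.1,0,0,0]]' >/dev/null
python3 -m jog '[[1,0,1,0,0,0,0],[1,0,2,0,0,0,0],[1,0,3,0,0,0,0],[1,0,4,0,0,0,0],[1,0,5,0,0,0,0]]' >/dev/null
python3 -m jog '[[1,0,1,0,0,0,0],[1,0,2,0,0,0,0],[1,0,3,0,0,0,0],[1,0,4,0,0,0,0],[1,0,5,0,0,0,0]]' >/dev/null
python3 -m jog '[[1,0,1,0,0,0,0],[1,0.3,2,0,0,0,-0.2],[1,0.8,3,0,0,0,-0.4],[1,1.3,4,0,0,0,-0.6],[1,1.7,5,0,0,0,-0.7]]' >/dev/null
python3 -m jog '[[1,0.05,0.3,0,0,0,0],[1,0.06,0.7,0,0,0,0],[1,0.06,0.7,0,0,0,0],[1,0.06,0.7,0,0,0,0]]'
python3 - <<'E'
from h import *
np.set_printoptions(precision=4,suppress=True)
o=bot.get_obs(); print(o["q"],o["ee_pos"])
for n in("top","side"):
    p,d=bot.camera(n); cv2.imwrite(f"pics/{n}1.png",p[...,::-1]); W=cloud(n,d); np.save(f"pics/{n}1.npy",W)
    x,y,z=W[...,0],W[...,1],W[...,2]
    m=(abs(z-.175)<.012)&(np.hypot(x-.505,y-.226)<.065); print(n,m.sum(),np.median(z[m]))
    t=np.linalg.lstsq(np.c_[W[m][:,:2]-[.505,.226],np.ones(m.sum())],z[m],rcond=None)[0]; print("tilt",t)
    print(ringfit(W,(.506,.226),t[2],ztol=.007,excl=-7))
im=cv2.imread("pics/top1.png"); im2=cv2.imread("pics/side1.png")
cv2.imwrite("pics/v3.png",np.hstack([cv2.resize(im[160:260,110:210],(400,400)),cv2.resize(im2[160:260,230:330],(400,400))]))
E
```

```text
time: 8.1
ee_pos: [0.6228, 0.2114, 0.1596]
tcp_rot: [-90.0, 0.0, 83.3]
wrist_force: [0.2, -0.2, -2.6]
opening: 0.0181
[18.756  19.2806 18.8641 89.5841 -0.0123 25.4736] [0.6228 0.2114 0.1596]
top 21 0.16754674805794673
tilt [-0.4387  0.9797  0.2291]
(array([0.506, 0.226]), np.int64(0))
side 881 0.17047520824585977
tilt [ 0.0287 -0.0242  0.1707]
(array([0.5039, 0.2294]), np.int64(570))
```

View pics/v3.png

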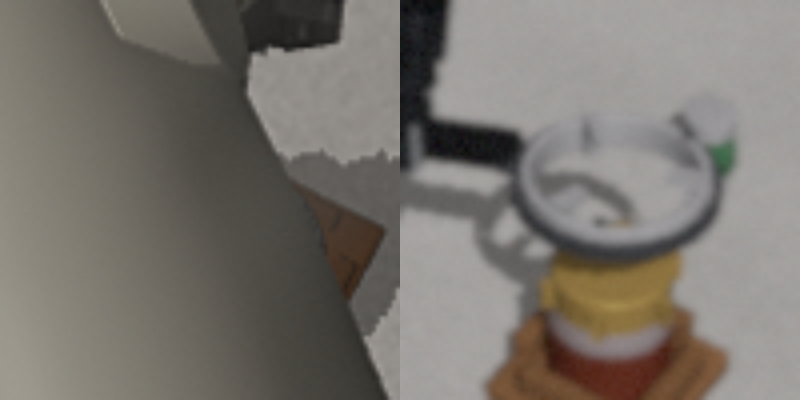

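```bash
python3 - <<'E'
from h import *
np.set_printoptions(precision=4,suppress=True)
for f,zt in(("top0",.104),("side0",.104)):
    W=np.load(f"pics/{f}.npy"); 
    m=(abs(W[...,2]-zt)<.0025)&(np.hypot(W[...,0]-.505,W[...,1]-.226)<.05)
    P=W[m]; print(f,m.sum(),P.mean(0),P[:,:2].min(0),P[:,:2].max(0),"mid",(np.percentile(P[:,:2],1,0)+np.percentile(P[:,:2],99,0))/2)
W=np.load("pics/side0.npy"); x,y,z=W[...,0],W[...,1],W[...,2]
m=(abs(z-.022)<.006)&(abs(np.hypot(x-.5207,y+.1716)-.05)<.008); print("table tilt",np.linalg.lstsq(np.c_[x[m]-.52,y[m]+.17,np.ones(m.sum())],z[m],rcond=None)[0],m.sum())
W=np.load("pics/side1.npy"); x,y,z=W[...,0],W[...,1],W[...,2]
m=(abs(z-.171)<.006)&(abs(np.hypot(x-.5039,y-.2294)-.05)<.008); print("held tilt",np.linalg.lstsq(np.c_[x[m]-.5039,y[m]-.2294,np.ones(m.sum())],z[m],rcond=None)[0],m.sum())
# lug angles: bright points inside r 30..44 
h=np.hypot(x-.5039,y-.2294); m=(h>.030)&(h<.043)&(abs(z-.165)<.012); t=np.degrees(np.arctan2(y-.2294,x-.5039))[m]; print(np.histogram(t,36,(-180,180))[0])
E
```

```text
top0 772 [0.5056 0.2265 0.104 ] [0.4706 0.1844] [0.5408 0.2607] mid [0.5059 0.2259]
side0 488 [0.5045 0.2295 0.1033] [0.4703 0.1939] [0.5402 0.2633] mid [0.505  0.2283]
table tilt [ 0.003  -0.0072  0.0201] 191
held tilt [ 0.0079 -0.0195  0.1702] 609
[ 4  0  0  0  0  0  0  0  0  0  9 26  0  0  0  0  0  0  0  0  0  0  7 11
  0  0  0  1  1  0  0  0  0  0  5 25]
```

```bash
python3 -m jog '[[1,0.02,0,-0.4,0,0.1,0],[1,0.02,0,-0.8,0,0.1,0],[1,0.02,0,-1.2,0,0.1,0],[1,0.02,0,-1.5,0,0.1,0],[1,0.02,0,-1.7,0,0.1,0]]'
for i in 1; do python3 -m jog '[[1,0,0,-0.05,0,0,0],[1,0,0,-0.1,0,0,0],[1,0,0,-0.15,0,0,0],[1,0,0,-0.2,0,0,0],[1,0,0,-0.25,0,0,0]]'; done
python3 -m jog '[[1,0,0,-0.05,0,0,0],[1,0,0,-0.1,0,0,0],[1,0,0,-0.15,0,0,0],[1,0,0,-0.2,0,0,0],[1,0,0,-0.25,0,0,0]]'
```

```text
time: 8.7
ee_pos: [0.6231, 0.2118, 0.1153]
tcp_rot: [-89.4, 0.1, 83.3]
wrist_force: [0.0, -0.1, -2.7]
opening: 0.0184
time: 9.2
ee_pos: [0.6237, 0.212, 0.1107]
tcp_rot: [-89.5, 0.0, 83.3]
wrist_force: [-0.1, 0.4, -2.9]
opening: 0.0185
time: 9.7
ee_pos: [0.6236, 0.2119, 0.1041]
tcp_rot: [-89.5, 0.1, 83.3]
wrist_force: [0.1, -0.3, -3.5]
opening: 0.0183
```

```bash
python3 -m jog '[[1,0,0,-0.05,0,0,0],[1,0,0,-0.1,0,0,0],[1,0,0,-0.15,0,0,0],[1,0,0,-0.2,0,0,0],[1,0,0,-0.25,0,0,0]]'
python3 -m jog '[[1,0,0,-0.03,0,0,0],[1,0,0,-0.06,0,0,0],[1,0,0,-0.09,0,0,0],[1,0,0,-0.12,0,0,0],[1,0,0,-0.12,0,0,0]]'
python3 -m jog '[[1,0,0,-0.02,0,0,0],[1,0,0,-0.04,0,0,0],[1,0,0,-0.06,0,0,0],[1,0,0,-0.06,0,0,0]]'
```

```text
time: 10.2
ee_pos: [0.6236, 0.212, 0.0979]
tcp_rot: [-89.5, 0.1, 83.3]
wrist_force: [0.3, -0.2, -3.6]
opening: 0.0182
time: 10.7
ee_pos: [0.6235, 0.2119, 0.0949]
tcp_rot: [-89.5, 0.1, 83.3]
wrist_force: [-0.5, 0.1, -3.1]
opening: 0.0179
time: 11.1
ee_pos: [0.6235, 0.212, 0.0934]
tcp_rot: [-89.5, 0.1, 83.3]
wrist_force: [0.4, 0.2, -2.6]
opening: 0.0179
```

```bash
python3 -m jog '[[1,0,0,-0.02,0,0,0],[1,0,0,-0.04,0,0,0],[1,0,0,-0.04,0,0,0]]'
python3 -m jog '[[1,0,0,-0.02,0,0,0],[1,0,0,-0.04,0,0,0],[1,0,0,-0.04,0,0,0]]'
python3 -m jog '[[1,0,0,-0.02,0,0,0],[1,0,0,-0.04,0,0,0],[1,0,0,-0.04,0,0,0]]'
```

```text
time: 11.4
ee_pos: [0.6235, 0.212, 0.0924]
tcp_rot: [-89.5, 0.1, 83.3]
wrist_force: [0.5, -0.1, -3.7]
opening: 0.0182
time: 11.7
ee_pos: [0.6236, 0.2119, 0.0914]
tcp_rot: [-89.5, 0.1, 83.3]
wrist_force: [0.4, -0.1, -2.8]
opening: 0.0184
time: 12.0
ee_pos: [0.6236, 0.212, 0.0907]
tcp_rot: [-89.5, 0.0, 83.3]
wrist_force: [1.0, 0.1, -1.1]
opening: 0.0185
```

```bash
python3 -m jog '[[1,0,0,-0.03,0,0,0],[1,0,0,-0.06,0,0,0],[1,0,0,-0.06,0,0,0]]'
python3 - <<'E'
from h import *
np.set_printoptions(precision=4,suppress=True)
p,d=bot.camera("side"); W=cloud("side",d); x,y,z=W[...,0],W[...,1],W[...,2]; o=bot.get_obs(); print(o["torque"],o["wrist_force"])
print(ringfit(W,(.505,.2285),.105,excl=-7))
m=(abs(z-.105)<.007)&(abs(np.hypot(x-.505,y-.2285)-.05)<.008); print("tilt",np.linalg.lstsq(np.c_[x[m]-.505,y[m]-.2285,np.ones(m.sum())],z[m],rcond=None)[0],m.sum())
m=np.hypot(x-.505,y-.2285)<.025; print("cap z",np.median(z[m]))
cv2.imwrite("pics/v4.png",cv2.resize(p[190:280,225:345,::-1],(800,600)))
E
```

```text
time: 12.3
ee_pos: [0.6237, 0.212, 0.0895]
tcp_rot: [-89.5, 0.0, 83.3]
wrist_force: [0.1, -0.2, 2.5]
opening: 0.0185
[0.0211 0.5085 0.0435] [-0.6905 -0.1974  2.7928]
(array([0.5047, 0.2287]), np.int64(325))
tilt [-0.0048 -0.0142  0.1034] 575
cap z 0.5253409010304135
```

View pics/v4.png

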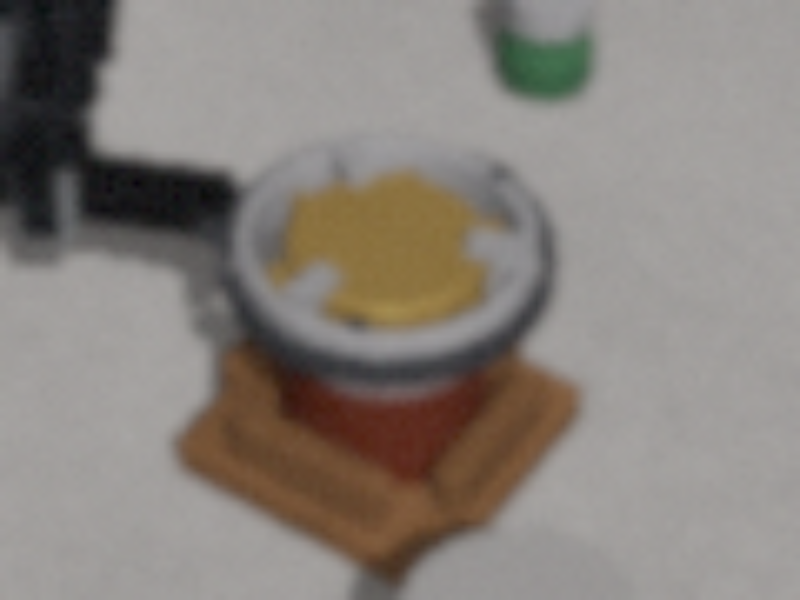

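The wrench is seated: ring top at about 105 mm, level, tabs resting on the cap top, with the ring centred at about (370,255) in the crop. Next is the table of arc shifts.

```bash
cat > m.py <<'E'
from h import *
C=np.array([.5056,.226])
def st():
    o=bot.get_obs(); p=np.array(o["ee_pos"])[:2]-C; f=np.array(o["wrist_force"]); 
    print(f"t {o['time']:.1f} head {np.degrees(np.arctan2(p[1],p[0])):.1f} yaw-90 {o['tcp_rot'][2]-90:.1f} r {np.hypot(*p):.4f} M {o['torque'][2]+p[0]*f[1]-p[1]*f[0]:.2f} tz {o['torque'][2]:.2f} F {np.round(f,1)} q6 {o['q'][5]:.0f}")
if __name__=="__main__": st()
E
python3 m.py; python3 -c "
import numpy as np
for h in np.arange(-6.8,-95,-5):
    a,b=np.radians([h,h-5]); d=.1187*np.array([np.cos(b)-np.cos(a),np.sin(b)-np.sin(a)])/.025/5; print(round(h,1),(d*1).round(3),(d*5).round(2))"
```

```text
t 12.3 head -6.8 yaw-90 -6.7 r 0.1189 M 0.01 tz 0.04 F [-0.7 -0.2  2.8] q6 25
-6.8 [-0.013 -0.082] [-0.07 -0.41]
-11.8 [-0.02 -0.08] [-0.1 -0.4]
-16.8 [-0.027 -0.078] [-0.14 -0.39]
-21.8 [-0.034 -0.076] [-0.17 -0.38]
-26.8 [-0.041 -0.072] [-0.2  -0.36]
-31.8 [-0.047 -0.068] [-0.23 -0.34]
-36.8 [-0.052 -0.064] [-0.26 -0.32]
-41.8 [-0.058 -0.059] [-0.29 -0.3 ]
-46.8 [-0.063 -0.054] [-0.31 -0.27]
-51.8 [-0.067 -0.048] [-0.34 -0.24]
-56.8 [-0.071 -0.042] [-0.36 -0.21]
-61.8 [-0.075 -0.036] [-0.37 -0.18]
-66.8 [-0.077 -0.029] [-0.39 -0.15]
-71.8 [-0.08  -0.022] [-0.4  -0.11]
-76.8 [-0.081 -0.015] [-0.41 -0.08]
-81.8 [-0.082 -0.008] [-0.41 -0.04]
-86.8 [-0.083 -0.001] [-0.41 -0.01]
-91.8 [-0.083  0.006] [-0.41  0.03]
```

```bash
python3 -m jog '[[1,-0.013,-0.082,0,0,0,-0.2],[1,-0.026,-0.164,0,0,0,-0.4],[1,-0.04,-0.246,0,0,0,-0.6],[1,-0.055,-0.328,0,0,0,-0.8],[1,-0.07,-0.41,0,0,0,-1]]' >/dev/null; python3 m.py
python3 -m jog '[[1,-0.02,-0.08,0,0,0,-0.2],[1,-0.04,-0.16,0,0,0,-0.4],[1,-0.06,-0.24,0,0,0,-0.6],[1,-0.08,-0.32,0,0,0,-0.8],[1,-0.1,-0.4,0,0,0,-1]]' >/dev/null; python3 m.py
```

```text
t 12.8 head -11.9 yaw-90 -11.8 r 0.1188 M 0.12 tz -0.04 F [-0.5  1.5  4.2] q6 30
t 13.3 head -16.9 yaw-90 -16.8 r 0.1187 M 0.05 tz -0.02 F [-0.4  0.8  4.6] q6 34
```

```bash
python3 -m jog '[[1,-0.027,-0.078,0,0,0,-0.2],[1,-0.054,-0.156,0,0,0,-0.4],[1,-0.08,-0.234,0,0,0,-0.6],[1,-0.11,-0.312,0,0,0,-0.8],[1,-0.14,-0.39,0,0,0,-1]]' >/dev/null; python3 m.py
```

```text
t 13.8 head -21.9 yaw-90 -21.8 r 0.1187 M 0.17 tz -0.00 F [0.5 1.4 4.6] q6 38
```

```bash
python3 -m jog '[[1,-0.034,-0.076,0,0,0,-0.2],[1,-0.068,-0.152,0,0,0,-0.4],[1,-0.1,-0.228,0,0,0,-0.6],[1,-0.136,-0.304,0,0,0,-0.8],[1,-0.17,-0.38,0,0,0,-1]]' >/dev/null; python3 m.py
```

```text
t 14.3 head -26.5 yaw-90 -26.7 r 0.1188 M 1.31 tz 0.65 F [3.2 4.7 3.7] q6 42
```

```bash
python3 -m jog '[[1,-0.041,-0.072,0,0,0,-0.2],[1,-0.08,-0.144,0,0,0,-0.4],[1,-0.12,-0.216,0,0,0,-0.6],[1,-0.16,-0.288,0,0,0,-0.8],[1,-0.2,-0.36,0,0,0,-1]]' >/dev/null; python3 m.py
```

```text
t 14.8 head -31.5 yaw-90 -31.7 r 0.1189 M 1.34 tz 0.77 F [2.8 3.9 4.4] q6 47
```

```bash
python3 -m jog '[[1,-0.047,-0.068,0,0,0,-0.2],[1,-0.094,-0.136,0,0,0,-0.4],[1,-0.14,-0.204,0,0,0,-0.6],[1,-0.185,-0.272,0,0,0,-0.8],[1,-0.23,-0.34,0,0,0,-1]]' >/dev/null; python3 m.py
```

```text
t 15.3 head -36.5 yaw-90 -36.7 r 0.1190 M 1.36 tz 0.80 F [3.4 3.4 3.4] q6 51
```

```bash
python3 -m jog '[[1,-0.052,-0.064,0,0,0,-0.2],[1,-0.104,-0.128,0,0,0,-0.4],[1,-0.156,-0.192,0,0,0,-0.6],[1,-0.208,-0.256,0,0,0,-0.8],[1,-0.26,-0.32,0,0,0,-1]]' >/dev/null; python3 m.py
```

```text
t 15.8 head -41.5 yaw-90 -41.7 r 0.1190 M 1.43 tz 0.88 F [3.4 3.3 4.1] q6 55
```

```bash
python3 -m jog '[[1,-0.058,-0.059,0,0,0,-0.2],[1,-0.116,-0.118,0,0,0,-0.4],[1,-0.174,-0.177,0,0,0,-0.6],[1,-0.232,-0.236,0,0,0,-0.8],[1,-0.29,-0.3,0,0,0,-1]]' >/dev/null; python3 m.py
```

```text
t 16.4 head -46.5 yaw-90 -46.7 r 0.1191 M 1.66 tz 0.93 F [4.5 4.1 4.2] q6 60
```

```bash
python3 -m jog '[[1,-0.04,-0.034,0,0,0,-0.125],[1,-0.08,-0.068,0,0,0,-0.25],[1,-0.12,-0.1,0,0,0,-0.375],[1,-0.155,-0.136,0,0,0,-0.5]]' >/dev/null; python3 m.py
```

```text
t 16.8 head -48.9 yaw-90 -49.2 r 0.1191 M 1.72 tz 1.06 F [5.1 2.7 2.7] q6 62
```

```bash
python3 -m jog '[[1,-0.04,-0.034,0,0,0,-0.125],[1,-0.08,-0.068,0,0,0,-0.25],[1,-0.12,-0.1,0,0,0,-0.375],[1,-0.155,-0.134,0,0,0,-0.5]]' >/dev/null; python3 m.py
```

```text
t 17.1 head -51.4 yaw-90 -51.7 r 0.1191 M 1.55 tz 1.02 F [4.  2.1 3.6] q6 64
```

```bash
python3 -m jog '[[1,-0.042,-0.03,0,0,0,-0.125],[1,-0.084,-0.06,0,0,0,-0.25],[1,-0.126,-0.09,0,0,0,-0.375],[1,-0.168,-0.122,0,0,0,-0.5]]' >/dev/null; python3 m.py
python3 - <<'E'
from h import *
p,d=bot.camera("side"); W=cloud("side",d); np.save("pics/side5.npy",W); x,y,z=W[...,0],W[...,1],W[...,2]
h=np.hypot(x-.505,y-.2285); t=np.degrees(np.arctan2(y-.2285,x-.505))
m=(h>.030)&(h<.043)&(abs(z-.1045)<.006); 
hsv=cv2.cvtColor(p,cv2.COLOR_RGB2HSV); g=m&(hsv[...,1]<60); print("lugs(grey)",np.histogram(t[g],36,(-180,180))[0])
cv2.imwrite("pics/v5.png",cv2.resize(p[190:280,225:345,::-1],(800,600)))
E
```

```text
t 17.6 head -53.9 yaw-90 -54.2 r 0.1192 M 1.65 tz 1.12 F [5.  0.8 2.5] q6 67
lugs(grey) [ 0  0  0  0  0  3 12  5  2  0  0  2  1  1  1  0  1  7 13 13  0  0  0  0
  0  0  0  0  0  0 12  5  2  0  0  0]
```

View pics/v5.png

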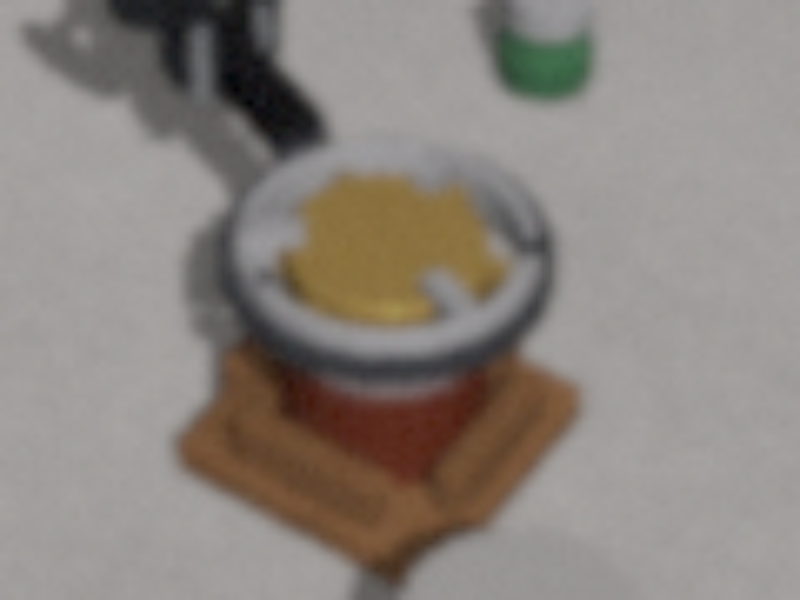

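```bash
python3 -m jog '[[1,-0.043,-0.029,0,0,0,-0.125],[1,-0.086,-0.058,0,0,0,-0.25],[1,-0.128,-0.087,0,0,0,-0.375],[1,-0.171,-0.117,0,0,0,-0.5]]' >/dev/null; python3 m.py
```

```text
t 18.0 head -56.4 yaw-90 -56.7 r 0.1192 M 1.72 tz 1.09 F [5.2 1.7 3.1] q6 69
```

```bash
python3 -m jog '[[1,-0.044,-0.027,0,0,0,-0.125],[1,-0.088,-0.054,0,0,0,-0.25],[1,-0.132,-0.081,0,0,0,-0.375],[1,-0.177,-0.108,0,0,0,-0.5]]' >/dev/null; python3 m.py
```

```text
t 18.4 head -58.9 yaw-90 -59.2 r 0.1192 M 1.74 tz 1.12 F [6.  0.  4.5] q6 71
```

```bash
python3 -m jog '[[1,-0.045,-0.025,0,0,0,-0.125],[1,-0.09,-0.05,0,0,0,-0.25],[1,-0.136,-0.075,0,0,0,-0.375],[1,-0.181,-0.1,0,0,0,-0.5]]' >/dev/null; python3 m.py
```

```text
t 18.8 head -61.4 yaw-90 -61.7 r 0.1193 M 1.85 tz 1.17 F [ 6.5 -0.2  3.5] q6 74
```

```bash
python3 -m jog '[[1,-0.046,-0.024,0,0,0,-0.125],[1,-0.092,-0.047,0,0,0,-0.25],[1,-0.138,-0.07,0,0,0,-0.375],[1,-0.184,-0.094,0,0,0,-0.5]]' >/dev/null; python3 m.py
```

```text
t 19.2 head -63.9 yaw-90 -64.2 r 0.1193 M 1.77 tz 1.22 F [ 5.5 -0.7  3.4] q6 76
```

```bash
python3 -m jog '[[1,-0.047,-0.022,0,0,0,-0.125],[1,-0.094,-0.043,0,0,0,-0.25],[1,-0.141,-0.064,0,0,0,-0.375],[1,-0.188,-0.086,0,0,0,-0.5]]' >/dev/null; python3 m.py
```

```text
t 19.6 head -66.4 yaw-90 -66.7 r 0.1194 M 1.62 tz 1.11 F [ 5.  -0.9  3.2] q6 78
```

```bash
cat >> m.py <<'E'
def lug(n="side",c=(.505,.2285)):
    p,d=bot.camera(n); W=cloud(n,d); x,y,z=W[...,0],W[...,1],W[...,2]
    h=np.hypot(x-c[0],y-c[1]); t=np.arctan2(y-c[1],x-c[0]); s=cv2.cvtColor(p,cv2.COLOR_RGB2HSV)[...,1]
    m=(h>.030)&(h<.041)&(abs(z-.1045)<.006)&(s<60)
    v=np.exp(3j*t[m]).mean(); a=(np.degrees(np.angle(v))/3-60+180)%120-180
    print("lug heading",a.round(1),"or",(a+120).round(1),abs(v).round(2),m.sum()); return p
E
python3 - <<'E'
from m import *
p=lug(); cv2.imwrite("pics/v6.png",cv2.resize(p[190:280,225:345,::-1],(800,600)))
W=np.load("pics/side5.npy"); im=cv2.imread("pics/v5.png"); im=cv2.resize(im,(120,90),interpolation=cv2.INTER_AREA); s=cv2.cvtColor(im,cv2.COLOR_BGR2HSV)[...,1]; W=W[190:280,225:345]
x,y,z=W[...,0],W[...,1],W[...,2]; h=np.hypot(x-.505,y-.2285); t=np.arctan2(y-.2285,x-.505); m=(h>.030)&(h<.041)&(abs(z-.1045)<.006)&(s<60); v=np.exp(3j*t[m]).mean(); print("before(-54.2):",(np.degrees(np.angle(v))/3-60),abs(v),m.sum())
E
```

```text
lug heading -61.5 or 58.5 0.77 67
before(-54.2): -53.82736705334252 0.845281604428369 64
```

View pics/v6.png

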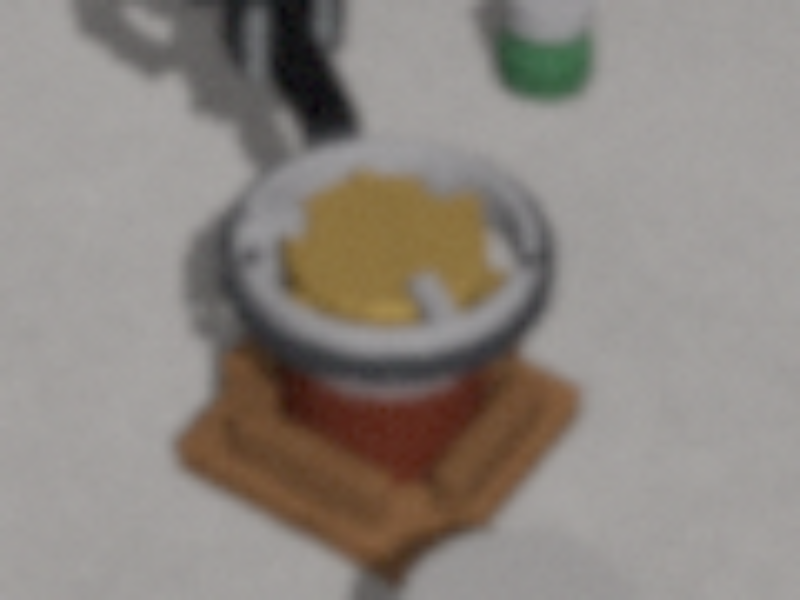

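```bash
python3 -m jog '[[1,-0.048,-0.02,0,0,0,-0.125],[1,-0.096,-0.039,0,0,0,-0.25],[1,-0.144,-0.059,0,0,0,-0.375],[1,-0.192,-0.078,0,0,0,-0.5]]' >/dev/null; python3 m.py
python3 -m jog '[[1,-0.049,-0.017,0,0,0,-0.125],[1,-0.098,-0.034,0,0,0,-0.25],[1,-0.146,-0.052,0,0,0,-0.375],[1,-0.195,-0.069,0,0,0,-0.5]]' >/dev/null; python3 m.py; python3 -c "
from m import *;lug()"
```

```text
t 20.1 head -69.0 yaw-90 -69.2 r 0.1194 M 1.45 tz 1.14 F [ 3.6 -2.   4. ] q6 81
t 20.4 head -71.5 yaw-90 -71.7 r 0.1195 M 1.40 tz 1.06 F [ 4.  -3.3  5.2] q6 83
lug heading -61.1 or 58.9 0.8 63
```

```bash
python3 -m jog '[[1,-0.06,-0.018,0,0,0,-0.15],[1,-0.12,-0.036,0,0,0,-0.3],[1,-0.18,-0.055,0,0,0,-0.45],[1,-0.238,-0.073,0,0,0,-0.6],[1,-0.238,-0.073,0,0,0,-0.6]]' >/dev/null; python3 m.py; python3 -c "
from m import *;lug();lug()"
```

```text
t 21.0 head -74.6 yaw-90 -74.7 r 0.1195 M 1.25 tz 0.99 F [ 3.6 -4.7  4.4] q6 86
lug heading -61.3 or 58.7 0.74 62
lug heading -60.8 or 59.2 0.72 65
```

```bash
python3 -m jog '[[1,0.08,0.025,0,0,0,0.2],[1,0.16,0.05,0,0,0,0.4],[1,0.24,0.076,0,0,0,0.6],[1,0.32,0.1,0,0,0,0.8],[1,0.394,0.127,0,0,0,1]]' >/dev/null; python3 m.py
python3 -m jog '[[1,0.077,0.032,0,0,0,0.2],[1,0.153,0.064,0,0,0,0.4],[1,0.23,0.096,0,0,0,0.6],[1,0.306,0.128,0,0,0,0.8],[1,0.382,0.16,0,0,0,1]]' >/dev/null; python3 m.py
python3 -m jog '[[1,0.073,0.039,0,0,0,0.2],[1,0.146,0.078,0,0,0,0.4],[1,0.22,0.116,0,0,0,0.6],[1,0.293,0.154,0,0,0,0.8],[1,0.366,0.193,0,0,0,1]]' >/dev/null; python3 m.py
python3 -m jog '[[1,0.07,0.045,0,0,0,0.2],[1,0.14,0.09,0,0,0,0.4],[1,0.21,0.134,0,0,0,0.6],[1,0.28,0.179,0,0,0,0.8],[1,0.348,0.224,0,0,0,1]]' >/dev/null; python3 m.py;  python3 -c "
from m import *;lug()"
```

```text
t 21.6 head -69.4 yaw-90 -69.7 r 0.1194 M 1.55 tz 1.04 F [ 5.3 -1.9  3.8] q6 81
t 22.1 head -64.3 yaw-90 -64.6 r 0.1193 M 1.64 tz 1.11 F [ 5.2 -0.7  3.5] q6 76
t 22.6 head -60.1 yaw-90 -59.7 r 0.1189 M -0.19 tz 0.05 F [-1.  -2.3  5.2] q6 72
t 23.1 head -55.0 yaw-90 -54.7 r 0.1185 M -0.12 tz -0.06 F [-0.7  0.1  5.3] q6 67
lug heading -174.7 or -54.7 0.76 67
```

```bash
python3 -m jog '[[1,0.065,0.05,0,0,0,0.2],[1,0.13,0.1,0,0,0,0.4],[1,0.2,0.15,0,0,0,0.6],[1,0.26,0.2,0,0,0,0.8],[1,0.327,0.254,0,0,0,1]]' >/dev/null; python3 m.py
python3 -m jog '[[1,0,0,0.06,0,0,0],[1,0,0,0.12,0,0,0],[1,0,0,0.18,0,0,0],[1,0,0,0.24,0,0,0],[1,0,0,0.3,0,0,0]]' ; python3 m.py
python3 -m jog '[[1,0,0,0.1,0,0,0],[1,0,0,0.2,0,0,0],[1,0,0,0.3,0,0,0],[1,0,0,0.4,0,0,0],[1,0,0,0.5,0,0,0]]' ; python3 m.py
```

```text
t 23.6 head -50.0 yaw-90 -49.7 r 0.1184 M -0.14 tz -0.03 F [-0.7 -0.7  4.3] q6 63
time: 24.15
ee_pos: [0.5821, 0.1353, 0.0962]
tcp_rot: [-89.5, 0.1, 40.3]
wrist_force: [0.8, 0.5, -2.2]
opening: 0.0183
t 24.1 head -49.8 yaw-90 -49.7 r 0.1187 M 0.12 tz 0.00 F [ 0.8  0.5 -2.2] q6 63
time: 24.65
ee_pos: [0.5824, 0.1355, 0.1093]
tcp_rot: [-89.5, 0.1, 40.3]
wrist_force: [0.5, -0.0, -3.2]
opening: 0.0181
t 24.6 head -49.7 yaw-90 -49.7 r 0.1187 M 0.02 tz -0.03 F [ 0.5 -0.  -3.2] q6 63
```

```bash
python3 -m jog '[[1,0,0,0.3,0,0,0],[1,0,0,0.7,0,0,0],[1,0,0,1.1,0,0,0],[1,0,0,1.4,0,0,0],[1,0,0,1.6,0,0,0]]' >/dev/null; python3 -c "
from h import *
p,d=bot.camera('side'); cv2.imwrite('pics/side7.png',p[...,::-1])"
python3 -m jog '[[1,0,-0.5,0,0,0,0],[1,0,-1.2,0,0,0,0],[1,0,-2.2,0,0,0,0],[1,0,-3.2,0,0,0,0],[1,0,-4.2,0,0,0,0]]' >/dev/null
python3 -m jog '[[1,0,-1,0,0,0,0],[1,0,-2,0,0,0,0],[1,0,-3,0,0,0,0],[1,0,-4,0,0,0,0],[1,0,-5,0,0,0,0]]' >/dev/null
python3 -m jog '[[1,0.3,-1,0,0,0,0],[1,0.6,-2,0,0,0,0],[1,0.9,-3,0,0,0,0],[1,1.2,-4,0,0,0,0],[1,1.5,-5,0,0,0,0]]' >/dev/null
python3 -m jog '[[1,0,0,-0.6,0,0,0],[1,0,0,-1.4,0,0,0],[1,0,0,-2.2,0,0,0],[1,0,0,-3,0,0,0],[1,0,0,-3.8,0,0,0]]' >/dev/null
python3 -m jog '[[1,0,0,-0.3,0,0,0],[1,0,0,-0.5,0,0,0],[1,0,0,-0.6,0,0,0],[1,0,0,-0.6,0,0,0]]'; python3 m.py
```

```text
time: 27.6
ee_pos: [0.6201, -0.2199, 0.0395]
tcp_rot: [-89.5, 0.0, 40.3]
wrist_force: [1.0, 0.7, -2.8]
opening: 0.0184
t 27.6 head -75.6 yaw-90 -49.7 r 0.4603 M 0.57 tz 0.06 F [ 1.   0.7 -2.8] q6 30
```

```bash
python3 -m jog '[[1,0,0,-0.25,0,0,0],[1,0,0,-0.5,0,0,0],[1,0,0,-0.75,0,0,0],[1,0,0,-0.95,0,0,0],[1,0,0,-1.1,0,0,0]]'
python3 -m jog '[[1,0,0,-0.03,0,0,0],[1,0,0,-0.06,0,0,0],[1,0,0,-0.09,0,0,0],[1,0,0,-0.12,0,0,0],[1,0,0,-0.12,0,0,0]]'
```

```text
time: 28.1
ee_pos: [0.6197, -0.2194, 0.0107]
tcp_rot: [-89.5, 0.1, 40.3]
wrist_force: [-0.2, -0.4, -2.6]
opening: 0.0181
time: 28.6
ee_pos: [0.6199, -0.2195, 0.0086]
tcp_rot: [-89.5, 0.1, 40.3]
wrist_force: [-1.1, -0.0, -3.4]
opening: 0.0183
```

```bash
python3 -m jog '[[1,0,0,-0.03,0,0,0],[1,0,0,-0.06,0,0,0],[1,0,0,-0.06,0,0,0]]'
python3 -m jog '[[1,0,0,-0.03,0,0,0],[1,0,0,-0.04,0,0,0],[1,0,0,-0.04,0,0,0]]'
```

```text
time: 28.9
ee_pos: [0.62, -0.2195, 0.0079]
tcp_rot: [-89.5, 0.0, 40.3]
wrist_force: [-3.7, 2.2, 4.2]
opening: 0.0182
time: 29.2
ee_pos: [0.62, -0.2195, 0.0079]
tcp_rot: [-89.6, 0.0, 40.3]
wrist_force: [-6.8, 3.5, 12.0]
opening: 0.0179
```

```bash
python3 -m jog '[[1,0,0,0.03,0,0,0],[1,0,0,0.04,0,0,0],[0.6,0,0,0.04,0,0,0],[0.3,0,0,0.04,0,0,0],[0,0,0,0.04,0,0,0]]'
python3 -m jog '[[0,0,0,0,0,0,0],[0,0,0,0,0,0,0],[0,0,0,0,0,0,0],[0,0,0,0,0,0,0],[0,0,0,0,0,0,0]]'
python3 -m jog '[[0,0,0,0.4,0,0,0],[0,0,0,1,0,0,0],[0,0,0,2,0,0,0],[0,0,0,3,0,0,0],[0,0,0,4,0,0,0]]'
python3 -m jog '[[0,-0.6,-0.6,0.8,0,0,0],[0,-1.2,-1.2,1.6,0,0,0],[0,-1.8,-1.8,2.4,0,0,0],[0,-2.4,-2.4,3,0,0,0],[0,-3,-3,3,0,0,0]]'
python3 -m jog '[[0,-0.8,-0.8,0,0,0,0],[0,-1.6,-1.6,0,0,0,0],[0,-2.4,-2.4,0,0,0,0],[0,-3.2,-3.2,0,0,0,0],[0,-4,-4,0,0,0,0]]'
python3 - <<'E'
from h import *
np.set_printoptions(precision=4,suppress=True)
p,d=bot.camera("top"); cv2.imwrite("pics/top8.png",p[...,::-1]); W=cloud("top",d); x,y,z=W[...,0],W[...,1],W[...,2]
c,n=ringfit(W,(.543,-.13),.022,excl=-50); print("ring",c,n,"dist cap",np.hypot(*(c-[.5056,.226])))
dd=W[...,:2]-c; r=np.hypot(dd[...,0],dd[...,1]); m=(abs(r-.05)<.006)&(abs(z-.022)<.012); print("tilt",np.linalg.lstsq(np.c_[dd[m],np.ones(m.sum())],z[m],rcond=None)[0])
g=(r>.065)&(r<.18)&(z>.026)&(z<.045)&(y<-.1)&(x>.5); b=W[g].mean(0)[:2]-c; l=cv2.fitLine(W[g][:,:2].astype(np.float32),cv2.DIST_L2,0,.01,.01).ravel(); print("bar dir from centre",np.degrees(np.arctan2(b[1],b[0])),"line",np.degrees(np.arctan(l[1]/l[0])),g.sum())
cc=np.array([.5056,.2259]); h=np.hypot(x-cc[0],y-cc[1]); q=(h>.0385)&(h<.046)&(z>.085)&(z<.104)
th=np.arctan2(y-cc[1],x-cc[0])[q]; s=np.exp(6j*th).mean(); print("rib phase",np.degrees(np.angle(s))/6%60,abs(s))
for l in("jar_tall_mid","jar_wide_mid","spice_jar_mid"):
    k=bot.regions_of("top",l)[0]; u=k["pixels"]&(d>0); print(l,np.median(W[u],0))
cv2.imwrite("pics/v7.png",cv2.resize(p[100:300,80:400,::-1],(800,500)))
E
```

```text
time: 29.7
ee_pos: [0.6199, -0.2195, 0.0067]
tcp_rot: [-89.5, 0.1, 40.3]
wrist_force: [0.1, -0.4, 0.7]
opening: 0.0611
time: 30.2
ee_pos: [0.6199, -0.2195, 0.007]
tcp_rot: [-89.5, 0.1, 40.3]
wrist_force: [0.7, -0.2, 0.2]
opening: 0.0852
time: 30.7
ee_pos: [0.6201, -0.2196, 0.1098]
tcp_rot: [-89.6, 0.0, 40.3]
wrist_force: [0.9, -0.2, -0.3]
opening: 0.0854
time: 31.2
ee_pos: [0.5451, -0.2955, 0.1866]
tcp_rot: [-89.8, -0.1, 40.3]
wrist_force: [-0.1, -0.5, 0.2]
opening: 0.0855
time: 31.7
ee_pos: [0.4441, -0.3953, 0.1839]
tcp_rot: [-89.6, 0.0, 40.3]
wrist_force: [-0.0, -0.4, 0.2]
opening: 0.0854
ring [ 0.5446 -0.1269] 333 dist cap 0.3550544097737447
tilt [-0.0011  0.0019  0.0205]
bar dir from centre -49.608041048428476 line -49.547367 440
rib phase 47.0305741536662 0.9390423641190062
jar_tall_mid [0.7397 0.0135 0.1287]
jar_wide_mid [0.4527 0.3487 0.0692]
spice_jar_mid [0.4561 0.0033 0.0499]
```

View pics/v7.png

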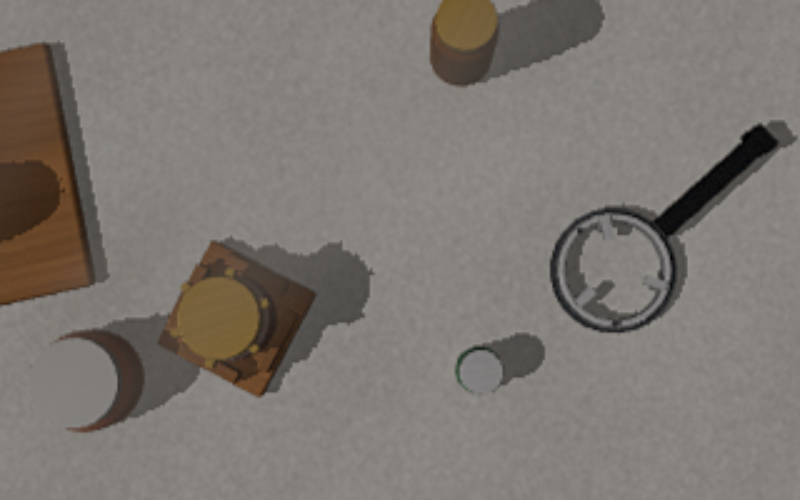

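```bash
python3 -c "
from h import *
print(bot.job_done())"
```

```text
the job is handed in; nothing more can be done
None
```

The job is done and handed in at about 32 s. The hand-in gives no verdict, so what follows are my own checks.

- **Fit:** I gripped the wrench 120 mm out and lowered it over the cap at about -7° heading, with the lugs in the rib gaps. I pressed it down with only about 6 N, and in the side picture the ring sat level with its top at about 105 mm.
- **Turn:** I turned clockwise in small steps. The lugs met the ribs at about -25°, and the torque climbed from 1.3 to about 1.8 N m. The handle clicked near -61.5°, and I stopped about 0.23 rad past the click, where the torque had dropped to 1.25 N m.
- **Lift-off:** I let the handle spring back, eased it into the free play with almost no torque on the cap, then lifted the wrench off and laid it flat.

**Last checks (top camera):**
- **Wrench:** it lies flat, with tilt of about 0.002 rad, and its head is 355 mm from the cap's axis. I confirmed the handle sprung straight on the cap (lugs and handle both at -54.7°), but did not measure it separately on the worktop.
- **Cap:** the rib pattern shifted by about 37°, roughly 27 mm at the rib. That agrees with the turn I measured, so the cap did not turn back.
- **Bystander jars:** all three are within 2 mm of where they started.
- **Robot:** the gripper is open and clear of everything.

Two things to know about the measurements. The torque readings were noisy by about 0.1 N m, so I confirmed the click from the lug angles in the side camera. The top camera could not see the fit because the arm blocked it, and the side camera reads y about 2 mm higher than the top one, so I compared positions only within one camera.

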